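Put the stacked lunch tins away in the roll-top bread bin

ROBOT

A 6-joint arm with a two-finger parallel gripper is mounted at the origin on a cart in front of the work surface, level with it; the furniture and walls round the work are solid. World frame = base frame: x ahead of the robot, y to its left, z up, the work surface at z = 0. Lengths are in m, angles in rad, forces in N, time in s.
With the tool pointing down it reaches from about 0.275 to 0.825 m from the base axis. Payload 4.9 kg.
Tool frame: the origin (TCP) lies midway between the tips of the shut fingers; the grasp point (between the pads) lies 19 mm behind it (bot.grip_depth is the distance from the TCP to the grasp point, in m); z points along the fingers, y is the line along which they close (so a half turn about z gives the same grasp; the last joint's range is limited). The gripper opens to 85 mm and grips with 20 to 120 N. Pads are 22 mm wide; open, the fingers measure 114 mm over their backs; the gripper's body (76 mm by 85 mm) begins 54 mm behind the grasp point. The pads swing forward as they close: fully open they stand 13 mm farther back than shut.
Start: joints at [1.012, 0.326, -0.193, 1.052, 0, 1.437], TCP at [0.227, 0.501, 0.231] pointing down, gripper open.
Joint ranges: [-2.65, 2.65], [-0.97, 1.79], [-1.3, 1.35], [-1.93, 2.1], [-1.47, 1.37], [-3.14, 3.14]. Speed limits (rad/s): [2.57, 2.57, 3.14, 3.14, 3.14, 3.14].

INTERFACE

Orientations are given as a unit quaternion [w, x, y, z].
In Python, from cell import bot gives the robot as it stands. Calls block until the motion is done:
- bot.move_pose(position, orientation): joint-space move of the TCP to a pose.
- bot.move_linear(position, speed=0.15, rotation=None, until_force=None): straight line of the TCP; rotation=None keeps the orientation; speed is the mean speed in m/s. With until_force (N) it stops when the force on the tool has changed by that much, and returns True; else False.
- bot.goto_joints(angles): joint-space move.
- bot.set_gripper(opening, grasp_force=None): opening from 0.0 (shut) to 1.0 (fully open); grasp_force is the grip in N (None keeps the last); returns when the fingers have stopped.
- bot.wait(seconds).
- bot.solve_ik(position, orientation): joint angles nearest the present ones, or None.
- bot.camera(name): name is "side" or "top" or "wrist"; returns the picture (400x640x3 uint8, red, green, blue); there is no depth.
- bot.calibration(name): a dict with "mtx" (3x3 intrinsics, pixels), "k1" (the pictures are not rectified: a ray, as slopes to the right and down, at radius r is drawn at 1 + k1 r^2 times it, then the intrinsics apply), "extrinsics" (4x4, takes a point from world to camera coordinates); the wrist camera has in their place "hand_eye" (4x4, takes a point from camera to tool coordinates, whose origin is the TCP and whose axes are the flange's). Camera axes: x right, y down, z forward; pixel columns grow to the right and rows downward; lengths in m; the calibration is good to about 2 mm. A picture is of the moment at which its call begins: read the wrist's pose just before it. calibration takes no time and is no camera call.
A pose or a line that the arm cannot do raises bot.PlanningError and nothing moves.
- bot.close_job(): hands the job in; it is judged then, once.
Trained networks look in the newest picture that a camera, given by its name, has taken for a name from the list of things; names that differ only in an ending like _2 or _b are one class to them, and where a whole thing is asked for, a point or a joint stands for the part that bears it (a point fixed in the world has none). Each returns a list of dicts, best first, with "confidence" (0 to 1); they miss things now and then, are a little off and sometimes report something else, mostly with a low value. They report only what shows in the picture. A call takes as long as a camera call.
- bot.search_frame(camera, thing): "bbox" ([left, top, width, height] in pixels, round what is visible of it).
Readings, each from a call of its own:
- bot.read_clock(): time.
- bot.read_joint_positions(): joint angles.
- bot.read_joint_vel(): joint speeds.
- bot.read_joint_efforts(): joint torques, N m.
- bot.read_position(): TCP position.
- bot.read_tool_rot(): TCP orientation.
- bot.read_ft_force(): force on the tool from outside, world axes, zero at the start.
- bot.read_moment(): the same for the moment, N m.
- bot.read_gripper_width(): opening from 0.0 (shut) to 1.0 (fully open).
- bot.read_finger_force(): force on a finger pad.
Only numpy, scipy, OpenCV 4.12 (cv2) and the standard library are available. Lean on these libraries where they do the work, as an engineer would, in place of code of your own. Each camera call takes 0.05 s, during which the arm holds its last target. There are 200 camera calls.

TASK

Put the two-tier lunch tin away in the roll-top bread bin: roll the cover all the way back, take the stack apart from the top and set the two tins down gently, upright and side by side, on the floor of the bin, in the room beside the honey jar and the salt shaker, then roll the cover fully shut again. Stacked, the tins are too tall for the cover. Leave the jar and the shaker in the bin, and the pasta jar, mug and food tin on the worktop where they stand.

Things in the scene. Friction and masses are not known exactly. Their poses are not given: they have to be found in the camera images.
- bin_rail (a point): middle of the outer face of the low front rail of a fixed roll-top bread bin of light wood; x to the bin's back, y along the rail, z up. The bin's middle M lies 158 mm behind and 40 mm below, on the worktop; the bin reaches 167 mm before and behind M and 222 mm either side, 237 mm high. From M: inner width y +-210 mm, floor z 14 mm, rail x -158 to -148 mm, 53 mm high, room open to the sky x -145 to 0.
- bin_cover (a joint): angle of the slatted cover, rad: 0 = fully shut (lower edge down on the front rail), 1.66 = all the way back. A curved shell of slats (radius 155, 7 mm thick) running on a circular track between the bin's cheeks, about an axis along y, 70 mm above M (bin_rail). Opening carries the handle up and over to the rear. It stays where it is left; up to 5 N at the handle moves it. At first up to 0.35 ajar.
- cover_handle (a point): middle of the cover's round steel handle bar: 11 mm thick, along the bin's y, free to grip 50 mm either side of this point, 40 mm clear of the slats. It moves with the cover on a circle of 204 mm radius about the track's axis: when shut it is in front, 4 degrees above the level of the axis; opening adds the cover's angle. The bar may turn between the fingers.
- upper_tin_center (a point): centre of the upper lunch tin: steel, 112 (x) x 58 (y) x 88 mm (z) high, upright sides, lid clipped on for good (skirt 61 mm wide from 20 to 8 mm below the top; above it a panel 46 mm wide). Point 44 mm above its underside; x along the tin. About 0.26 kg. Its foot, 8 mm high, nests in the lower tin's mouth with 1.5 mm to spare: it lifts off straight up.
- lower_tin_center (a point): centre of the lower lunch tin, standing on the worktop: steel, 112 (x) x 58 (y) x 80 mm (z) high, open at the top, walls 3 mm, rim bead 60 mm wide. The point lies half-way up, 40 mm above its underside; x along the tin. About 0.22 kg. It may be gripped across its 58 mm. Standing in the bin lengthwise, front to back, a tin clears the cover if its centre is 60 to 80 mm before the bin's middle.
- jar_honey_center (a point): loose honey jar, red lid, 58 x 62 x 86 mm, upright on the bin's floor (hidden until the cover is open), left or right in the front half; the point is half-way up. To be left where it is.
- salt_shaker_center (a point): loose salt shaker, 44 mm across, 90 mm high, upright on the bin's floor on the other side from the honey jar; there is room for the two tins between them. A tea box, 80 mm high with the floor, is fixed behind, from 48 mm behind the bin's middle. The point is half-way up. To be left where it is.
- jar_pasta_center (a point): loose pasta jar on the worktop in front of the bin, on the other side from the lunch tins, 84 mm across, 142 mm high; the point is half-way up. To be left alone.
- mug_a_center (a point): loose green mug left of the bin, body 86 mm across, 125 mm over its handle, 96 mm high; the point is half-way up, in the middle of the length over the handle. To be left alone.
- tin_tomato_center (a point): loose food tin right of the bin, 75 mm across, 110 mm high; the point is half-way up. To be left alone.

How it is judged:
On the way, in this order (a step that is already met when the one before it is completed fails the run):
1. the cover is rolled all the way back (beyond 1.45 rad) (value of joint bin_cover above 1.45 rad), for 0.1 s.
2. the upper tin stands upright on the bin's floor (x of upper_tin_center in the frame of bin_rail between 0.028 and 0.288 m and y of upper_tin_center in the frame of bin_rail between -0.19 and 0.19 m and z of upper_tin_center in the frame of bin_rail between 0.012 and 0.024 m and angle between upper_tin_center's own z axis and vertical below 0.1 rad and linear speed of tin_upper below 0.03 m/s), for 0.2 s.
3. the lower tin stands upright on the bin's floor too (x of upper_tin_center in the frame of bin_rail between 0.028 and 0.288 m and y of upper_tin_center in the frame of bin_rail between -0.19 and 0.19 m and z of upper_tin_center in the frame of bin_rail between 0.012 and 0.024 m and angle between each of upper_tin_center, lower_tin_center's own z axis and vertical below 0.1 rad and x of lower_tin_center in the frame of bin_rail between 0.028 and 0.288 m and y of lower_tin_center in the frame of bin_rail between -0.19 and 0.19 m and z of lower_tin_center in the frame of bin_rail between 0.008 and 0.02 m and linear speed of tin_lower below 0.03 m/s), for 0.2 s.
At the end, for the whole second after the job is handed in: the cover is shut (within 0.06 rad), both tins stand upright (within 0.1 rad) on the bin's floor (centre height within 6 mm of standing on it), inside, side by side and at rest; the honey jar, salt shaker, pasta jar, mug and food tin were not moved more than 30 mm or tipped (all of step 3 and value of joint bin_cover below 0.06 rad and linear speed of tin_upper below 0.03 m/s); the robot touches nothing.
It fails at once if the honey jar or the salt shaker in the bin is moved more than 30 mm or tipped ((distance of jar_honey_center from where it was at the start of the episode above 0.03 m or angle between jar_honey_center's own z axis and vertical above 0.3 rad) or (distance of salt_shaker_center from where it was at the start of the episode above 0.03 m or angle between salt_shaker_center's own z axis and vertical above 0.3 rad)).
It fails at once if the pasta jar is moved more than 30 mm or tipped (distance of jar_pasta_center from where it was at the start of the episode above 0.03 m or angle between jar_pasta_center's own z axis and vertical above 0.3 rad).
It fails at once if the mug is moved more than 30 mm or tipped (distance of mug_a_center from where it was at the start of the episode above 0.03 m or angle between mug_a_center's own z axis and vertical above 0.3 rad).
It fails at once if the food tin is moved more than 30 mm or tipped (distance of tin_tomato_center from where it was at the start of the episode above 0.03 m or angle between tin_tomato_center's own z axis and vertical above 0.3 rad).
It fails at once if a tin is dropped (moves free of the fingers faster than 0.65 m/s: a fall of about 2 cm) ((linear speed of tin_upper above 0.65 m/s and contact force between tin_upper and the fingers below 0.2 N) or (linear speed of tin_lower above 0.65 m/s and contact force between tin_lower and the fingers below 0.2 N)).
It also fails if it takes over 72 s, if anything falls off the work surface, if the arm or the gripper's body presses on something with over 40 N, if the wrist force passes 120 N, or if a joint passes its speed limit or range.

## Working session

There is one attempt and no reset: what is moved stays moved. The work goes in short steps, each a Python script; the robot and the scene stay as the last script left them, time stands still between calls to the robot, and variables do not carry over. Pictures are saved under pics/ and viewed, at most 10 in all, crops included, and the job is handed in when it is done.

```bash
ls; mkdir -p pics
python3 - <<'E'
from cell import bot
import cv2, numpy as np
for c in ("side","top"):
    im=bot.camera(c); cv2.imwrite(f"pics/{c}0.png",im[:,:,::-1])
    for t in ["bin_rail","bin_cover","cover_handle","upper_tin_center","lower_tin_center","jar_pasta_center","mug_a_center","tin_tomato_center"]:
        try: print(c,t,[(np.round(d["bbox"],1).tolist(),round(d["confidence"],2)) for d in bot.search_frame(c,t)[:2]])
        except Exception as e: print(c,t,e)
    k=bot.calibration(c); print(np.round(k["mtx"],1).tolist(),k["k1"],np.round(k["extrinsics"],3).tolist())
k=bot.calibration("wrist");print({a:np.round(b,3).tolist() for a,b in k.items()})
print(bot.read_tool_rot(),bot.read_clock())
E
```

```text
pics
side bin_rail [([291.8, 116.4, 159.0, 185.5], 0.76), ([318.0, 306.7, 40.2, 67.6], 0.2)]
side bin_cover [([291.3, 120.3, 111.2, 127.6], 0.91), ([218.8, 262.1, 64.2, 55.2], 0.31)]
side cover_handle [([294.9, 124.6, 106.0, 123.2], 0.56)]
side upper_tin_center [([221.5, 262.6, 62.7, 55.0], 0.78)]
side lower_tin_center [([229.5, 305.1, 52.4, 31.1], 0.67)]
side jar_pasta_center [([263.1, 123.7, 30.7, 53.2], 0.71)]
side mug_a_center []
side tin_tomato_center [([321.4, 309.2, 36.8, 65.1], 0.65)]
[[415.0, 0.0, 317.4], [0.0, 415.0, 192.2], [0.0, 0.0, 1.0]] 0.02221855660029748 [[0.999, 0.036, -0.02, -0.496], [0.007, -0.629, -0.778, 0.108], [-0.041, 0.777, -0.628, 1.163], [0.0, 0.0, 0.0, 1.0]]
top bin_rail [([251.3, 100.2, 186.9, 154.9], 0.63)]
top bin_cover [([260.4, 105.5, 163.1, 129.6], 0.63)]
top cover_handle [([259.2, 103.7, 165.1, 131.6], 0.64)]
top upper_tin_center [([406.6, 241.6, 37.1, 56.3], 0.83)]
top lower_tin_center [([404.3, 267.3, 30.7, 45.7], 0.63)]
top jar_pasta_center [([195.7, 182.6, 34.1, 57.5], 0.76)]
top mug_a_center [([215.5, 138.1, 31.2, 44.3], 0.8)]
top tin_tomato_center [([444.6, 218.1, 37.0, 42.4], 0.98)]
[[485.1, 0.0, 323.4], [0.0, 485.1, 199.9], [0.0, 0.0, 1.0]] -0.02366288267964955 [[0.375, -0.927, 0.019, -0.167], [-0.724, -0.306, -0.618, 0.435], [0.578, 0.218, -0.786, 1.124], [0.0, 0.0, 0.0, 1.0]]
{'mtx': [[313.111, 0.0, 323.974], [0.0, 313.111, 194.653], [0.0, 0.0, 1.0]], 'k1': -0.018, 'hand_eye': [[0.001, -0.965, -0.263, 0.066], [1.0, 0.001, 0.0, -0.0], [-0.0, -0.263, 0.965, -0.143], [0.0, 0.0, 0.0, 1.0]]}
[6.34443469e-06 2.10801886e-01 9.77528805e-01 6.04510400e-06] 0.9
```

```bash
python3 -c "
import cv2,numpy as np
cv2.imwrite('pics/both0.png',cv2.resize(np.vstack([cv2.imread('pics/side0.png'),cv2.imread('pics/top0.png')]),(480,600),interpolation=cv2.INTER_AREA))"
```

```text
(no output)
```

View pics/top0.png

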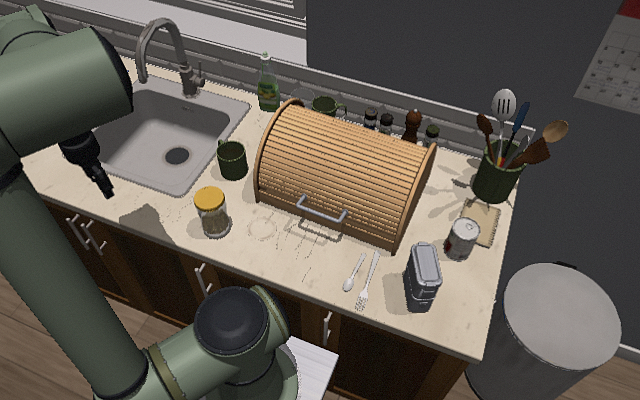

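View pics/side0.png

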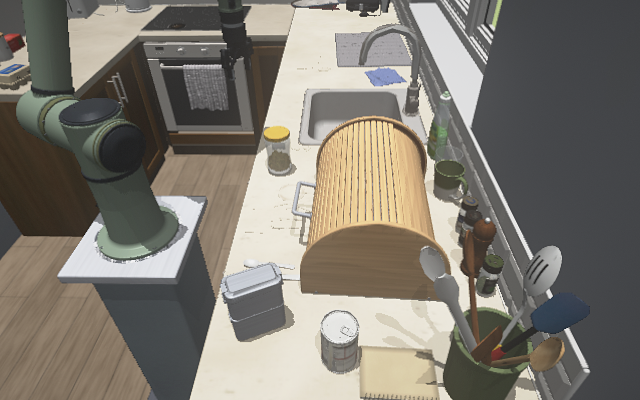

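The top view shows the shut bin, handle near (322,212), the tin stack at (424,275) with the pasta jar at (211,212). The side view shows the bin's near cheek base from (302,291) to (448,297) and the handle at x≈297.

```bash
cat > h.py <<'E'
import numpy as np, cv2
from cell import bot
from scipy.spatial.transform import Rotation as R
def quat(Rm): x,y,z,w=R.from_matrix(Rm).as_quat(); return [w,x,y,z]
def rot(q): return R.from_quat([q[1],q[2],q[3],q[0]]).as_matrix()
def campose(name):
    """cam->world 4x4 (wrist: at present pose)"""
    k=bot.calibration(name)
    if name!="wrist": return np.linalg.inv(np.array(k["extrinsics"]))
    T=np.eye(4); T[:3,:3]=rot(bot.read_tool_rot()); T[:3,3]=bot.read_position()
    return T@np.array(k["hand_eye"])
def ray(name,uv,T=None):
    k=bot.calibration(name); T=campose(name) if T is None else T
    m=np.array(k["mtx"]); d=(np.array(uv,float)-m[:2,2])/[m[0,0],m[1,1]]
    s=d.copy()
    for _ in range(20): s=d/(1+k["k1"]*(s@s))
    return T[:3,3], T[:3,:3]@np.r_[s,1]
def onz(name,uv,z,T=None):
    o,d=ray(name,uv,T); return o+d*(z-o[2])/d[2]
def proj(name,P,T=None):
    k=bot.calibration(name); T=campose(name) if T is None else T
    c=np.linalg.inv(T)@np.c_[np.atleast_2d(P),np.ones(len(np.atleast_2d(P)))].T
    s=(c[:2]/c[2]).T; s=s*(1+k["k1"]*(s**2).sum(1))[:,None]
    m=np.array(k["mtx"]); return s*[m[0,0],m[1,1]]+m[:2,2]
def tri(rays):
    A=0;b=0
    for o,d in rays:
        d=d/np.linalg.norm(d); Q=np.eye(3)-np.outer(d,d); A=A+Q; b=b+Q@o
    return np.linalg.solve(A,b)
def down(yaw,tilt=0):
    """tool z down, tool y (closing line) at angle yaw from world x+90 i.e. tool x at yaw"""
    c,s=np.cos(yaw),np.sin(yaw)
    X=np.array([c,s,0]);Z=np.array([0,0,-1.]);Y=np.cross(Z,X)
    return np.c_[X,Y,Z]
def save(cam,name):
    T=campose(cam); im=bot.camera(cam); cv2.imwrite("pics/"+name,im[:,:,::-1]); np.save("pics/"+name[:-4]+"_T.npy",T); return im,T
E
python3 - <<'E'
from h import *
r=lambda a:np.round(a,3)
print("cheekR", r(onz("side",(302,291),0)),r(onz("side",(448,297),0)),r(onz("top",(393,250),0)),"L",r(onz("top",(258,197),0)))
bb={"up":((221.5,262.6,62.7,55.0),(406.6,241.6,37.1,56.3)),"pasta":((263.1,123.7,30.7,53.2),(195.7,182.6,34.1,57.5)),"tom":((321.4,309.2,36.8,65.1),(444.6,218.1,37,42.4))}
for n,(s,t) in bb.items():
    f=lambda b:(b[0]+b[2]/2,b[1]+b[3]/2)
    print(n,r(tri([ray("side",f(s)),ray("top",f(t))])))
print("handle",r(tri([ray("side",(296,198)),ray("top",(322,212))])))
s=cv2.imread("pics/side0.png")[150:350,200:360];t=cv2.imread("pics/top0.png")[170:330,240:460]
a=cv2.resize(s,(480,600),interpolation=3);b=cv2.resize(t,(800,582),interpolation=3)
cv2.imwrite("pics/ct.png",b)
q=cv2.resize(s,None,fx=2,fy=2,interpolation=3);cv2.imwrite("pics/cs.png",q)
E
```

```text
cheekR [ 0.467 -0.198  0.   ] [ 0.808 -0.207  0.   ] [ 0.488 -0.194  0.   ] L [0.511 0.241 0.   ]
up [ 0.38  -0.293  0.125]
pasta [0.364 0.298 0.076]
tom [ 0.555 -0.365  0.06 ]
handle [0.446 0.006 0.122]
```

View pics/ct.png

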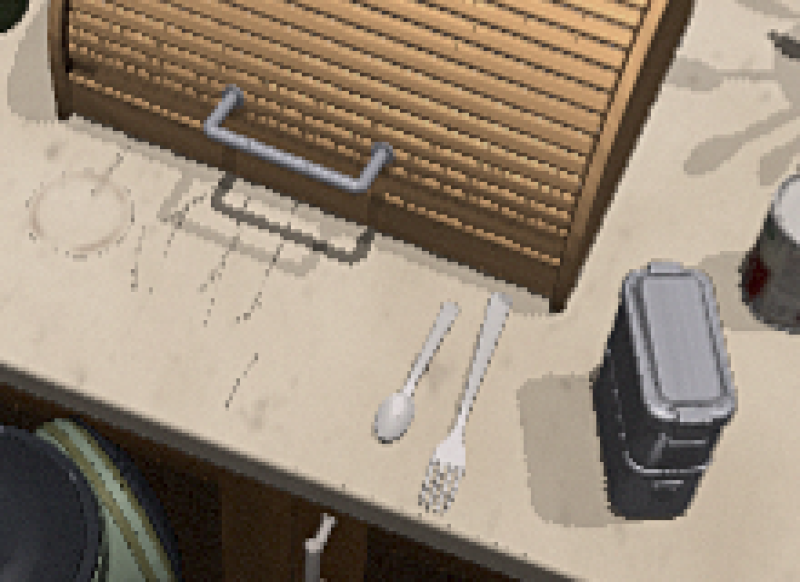

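The crop shows the handle bar from about (210,129) to (360,188) of the crop. The bin's front foot corners are at (65,118) and (557,312), and the tin lid is a rectangle around (685,340).

Run:
```python
from h import *
from scipy.optimize import least_squares
f=3.636; px=lambda u,v:(240+u/f,170+v/f)
R1=onz("top",px(557,312),0);L1=onz("top",px(65,118),0);print(R1,L1)
obs=np.array([px(557,312),px(65,118),px(210,129),px(360,188)])
T=campose("top")
def pts(p):
    x,y,w,a,hh=p; ph=np.radians(4)+a
    b=np.array([[-.167,-.222,0],[-.167,.222,0],[-.204*np.cos(ph),hh,.07+.204*np.sin(ph)],[-.204*np.cos(ph),-hh,.07+.204*np.sin(ph)]])
    c,s=np.cos(w),np.sin(w); return b@np.array([[c,-s,0],[s,c,0],[0,0,1]]).T+[x,y,0]
sc=(302,291),(448,297)
def res(p):
    c,s=np.cos(p[2]),np.sin(p[2]); 
    q=np.array([[-.167,-.222,0],[.167,-.222,0]])@np.array([[c,-s,0],[s,c,0],[0,0,1]]).T+[p[0],p[1],0]
    return np.r_[(proj("top",pts(p),T)-obs).ravel(),(proj("side",q)-np.array(sc)).ravel()]
o=least_squares(res,[.64,0,0,.1,.06],loss="soft_l1");print(np.round(o.x,3),np.round(o.fun.reshape(-1,2),1))
for u,v in [(625,268),(715,275),(735,412),(650,415)]: print(np.round(onz("top",px(u,v),.155),3))
```

```text
[ 0.46998957 -0.20038899  0.        ] [0.49225737 0.23169239 0.        ]
[ 0.647  0.013 -0.038  0.133  0.062] [[ 0.9 -0.2]
 [-3.5 -0. ]
 [-1.2  0.2]
 [-0.6 -0.4]
 [ 1.7  1.6]
 [-0.6  2.7]]
[ 0.422 -0.242  0.155]
[ 0.44  -0.3    0.155]
[ 0.343 -0.337  0.155]
[ 0.32  -0.287  0.155]
```

```bash
cat >> h.py <<'E'
M=np.array([.647,.013,0]);W=-.038
def setbin(m,w):
    global M,W; M=np.array(m,float);W=w
def Rz(w): c,s=np.cos(w),np.sin(w); return np.array([[c,-s,0],[s,c,0],[0,0,1.]])
def bw(p): return Rz(W)@np.array(p,float)+M      # bin(M) frame -> world
def handle(a,y=0,r=.204):
    ph=np.radians(4)+a; return bw([-r*np.cos(ph),y,.07+r*np.sin(ph)])
def hrot(e,sx):
    """tool z at elevation e below horizontal toward bin back; tool x along sx*bin y"""
    Z=np.array([np.cos(e),0,-np.sin(e)]);X=np.array([0,sx,0.]);return Rz(W)@np.c_[X,np.cross(Z,X),Z]
def hpose(a,e,sx,back=0.,y=0,r=.204):
    Rm=hrot(e,sx); return handle(a,y,r)+Rm[:,2]*(.019-back),quat(Rm)
E
python3 - <<'E'
from h import *
for sx in (1,-1):
  for e0 in (15,30,45,60):
    out=[]
    for a,e,b in [(.13,e0,.12),(.13,e0,0)]+[(x,np.interp(x,[0,1.6],[e0,95]),0) for x in np.linspace(.0,1.66,6)]:
        p,q=hpose(a,np.radians(e),sx,b); j=bot.solve_ik(p,q); out.append(None if j is None else np.round(j,1).tolist())
    print(sx,e0,out)
E
```

```text
1 15 [None, None, None, None, [-0.2, -0.1, -1.1, -0.2, 0.1, 1.5], [-0.1, 0.0, -0.7, 0.4, 0.0, 1.5], [-0.1, 0.3, -0.2, 0.9, 0.0, 1.5], [-0.1, 0.6, 0.4, 1.4, -0.0, 1.5]]
1 30 [None, None, None, None, [-0.1, -0.1, -1.0, 0.1, 0.1, 1.5], [-0.1, 0.1, -0.6, 0.6, 0.0, 1.5], [-0.1, 0.4, -0.1, 1.0, 0.0, 1.5], [-0.1, 0.6, 0.4, 1.4, -0.0, 1.5]]
1 45 [None, None, None, [-0.2, -0.0, -1.2, -0.2, 0.1, 1.5], [-0.1, 0.0, -0.8, 0.3, 0.0, 1.5], [-0.1, 0.2, -0.5, 0.7, 0.0, 1.5], [-0.1, 0.4, -0.1, 1.1, 0.0, 1.5], [-0.1, 0.6, 0.4, 1.4, -0.0, 1.5]]
1 60 [[-0.2, -0.3, -1.1, 0.3, 0.1, 1.4], [-0.2, 0.1, -1.2, -0.2, 0.1, 1.5], [-0.2, 0.2, -1.2, -0.3, 0.1, 1.5], [-0.1, 0.0, -1.0, 0.2, 0.0, 1.5], [-0.1, 0.1, -0.7, 0.6, 0.0, 1.5], [-0.1, 0.2, -0.4, 0.9, 0.0, 1.5], [-0.1, 0.4, -0.0, 1.1, 0.0, 1.5], [-0.1, 0.6, 0.4, 1.4, -0.0, 1.5]]
-1 15 [None, None, None, None, [-0.2, -0.1, -1.1, -0.2, 0.1, -1.7], [-0.1, 0.0, -0.7, 0.4, 0.0, -1.6], [-0.1, 0.3, -0.2, 0.9, 0.0, -1.6], [-0.1, 0.6, 0.4, 1.4, -0.0, -1.6]]
-1 30 [None, None, None, None, [-0.1, -0.1, -1.0, 0.1, 0.1, -1.7], [-0.1, 0.1, -0.6, 0.6, 0.0, -1.6], [-0.1, 0.4, -0.1, 1.0, 0.0, -1.6], [-0.1, 0.6, 0.4, 1.4, -0.0, -1.6]]
-1 45 [None, None, None, [-0.2, -0.0, -1.2, -0.2, 0.1, -1.7], [-0.1, 0.0, -0.8, 0.3, 0.0, -1.7], [-0.1, 0.2, -0.5, 0.7, 0.0, -1.6], [-0.1, 0.4, -0.1, 1.1, 0.0, -1.6], [-0.1, 0.6, 0.4, 1.4, -0.0, -1.6]]
-1 60 [[-0.2, -0.3, -1.1, 0.3, 0.1, -1.7], [-0.2, 0.1, -1.2, -0.2, 0.1, -1.7], [-0.2, 0.2, -1.2, -0.3, 0.1, -1.7], [-0.1, 0.0, -1.0, 0.2, 0.0, -1.7], [-0.1, 0.1, -0.7, 0.6, 0.0, -1.7], [-0.1, 0.2, -0.4, 0.9, 0.0, -1.6], [-0.1, 0.4, -0.0, 1.1, 0.0, -1.6], [-0.1, 0.6, 0.4, 1.4, -0.0, -1.6]]
```

Run:
```python
from h import *
p,q=hpose(.13,np.radians(60),1,.12); bot.move_pose(p,q); bot.set_gripper(.35)
im,T=save("wrist","w1.png")
print("pred",np.round(proj("wrist",[handle(.133,y) for y in (-.06,0,.06)]+[bw([-.158,y,.053]) for y in (-.1,0,.1)]+[bw([-.167,-.222,0]),bw([-.167,.222,0])],T),1).tolist(),bot.read_clock())
```

```text
pred [[324.0, 262.3], [324.0, 194.9], [324.1, 118.4], [330.4, 264.8], [331.0, 176.6], [331.7, 72.9], [303.8, 332.0], [296.5, -54.3]] 3.3583
```

View pics/w1.png

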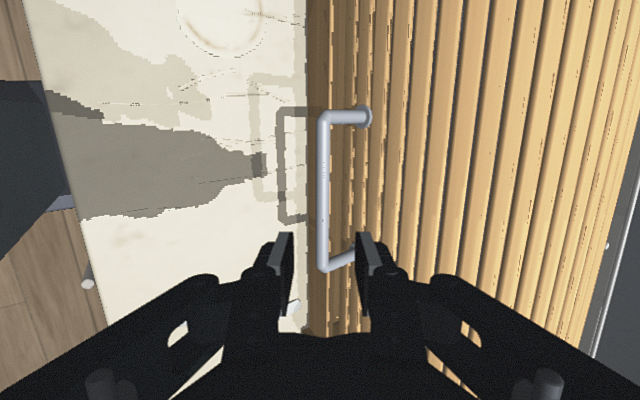

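The wrist view shows the bar at column 323, rows 115–268, within 2 px of the prediction, and the fingers straddle it. I'll grip it and roll the cover.

```bash
cat >> h.py <<'E'
def roll(a0,a1,e0,e1,n,sx=1,v=.15,fmax=45):
    for a,e in zip(np.linspace(a0,a1,n+1)[1:],np.linspace(e0,e1,n+1)[1:]):
        p,q=hpose(a,np.radians(e),sx); bot.move_linear(p,v,rotation=q)
        f=bot.read_ft_force(); print(round(a,2),np.round(f,1),round(bot.read_gripper_width(),3))
        if np.linalg.norm(f)>fmax: print("STOP");return a,e
    return a,e
E
python3 - <<'E'
from h import *
p,q=hpose(.13,np.radians(60),1); print(bot.move_linear(p,.1,until_force=10))
bot.set_gripper(0,40); print(bot.read_gripper_width(),bot.read_finger_force(),bot.read_ft_force())
roll(.13,.8,60,72,5)
print(bot.read_clock())
E
```

```text
False
0.10800956803642466 39.301875829696655 [-6.2171951  -0.23047586  2.55289024]
0.26 [-7.4 -0.4  2.4] 0.117
0.4 [-8.  -1.2  4.8] 0.11
0.53 [-6.  -0.8  5.1] 0.107
0.67 [-3.4 -0.9  4.3] 0.111
0.8 [ 1.3 -2.6  1.1] 0.11
6.6417
```

Run:
```python
from h import *
print(roll(.8,1.65,72,92,6))
bot.set_gripper(.5); p,q=hpose(1.65,np.radians(92),1,.08); bot.move_linear(p,.25)
print(bot.read_clock())
# look into the bin from above: tool x toward the bin back, camera ahead
C=bw([-.11,0,.42]); 
for yaw in (W,W+np.pi):
    print(yaw,bot.solve_ik(C,quat(down(yaw))))
```

```text
0.94 [ 1.3 -4.7  1.1] 0.111
1.08 [ 1.5 -4.3  0.9] 0.112
1.23 [ 1.4 -6.2  1.9] 0.106
1.37 [ 2.9 -6.5  1.5] 0.111
1.51 [ 2.8 -6.8 -0.8] 0.113
1.65 [-3.7 -7.3  2.9] 0.11
(np.float64(1.65), np.float64(92.0))
9.525
-0.038 [-0.10542428  0.25603114  0.18547646  1.50024165  0.          3.07416838]
3.1035926535897933 [-0.10542428  0.25603114  0.18547646  1.50024165  0.         -0.06742428]
```

Run:
```python
from h import *
bot.move_pose(bw([-.08,0,.40]),quat(down(W+np.pi)))
im,T=save("wrist","w2.png")
for t in ["jar_honey_center","salt_shaker_center","upper_tin_center"]:
    print(t,[(np.round(d["bbox"],1).tolist(),round(d["confidence"],2)) for d in bot.search_frame("wrist",t)[:2]])
P=[[-.158,-.21,.053],[-.158,.21,.053],[-.148,.21,.053],[-.148,-.21,.053],[-.07,-.21,.014],[-.07,.21,.014],[-.167,-.222,0],[.048,0,.08]]
print("pred",np.round(proj("wrist",[bw(p) for p in P],T),0).tolist(),bot.read_clock())
```

```text
jar_honey_center [([405.9, 135.8, 54.7, 43.9], 0.57)]
salt_shaker_center []
upper_tin_center [([15.0, 0.0, 115.7, 71.7], 0.83), ([103.3, 4.7, 53.4, 71.3], 0.51)]
pred [[185.0, 102.0], [463.0, 102.0], [462.0, 109.0], [185.0, 109.0], [200.0, 157.0], [448.0, 157.0], [190.0, 97.0], [324.0, 237.0]] 11.1333
```

View pics/w2.png

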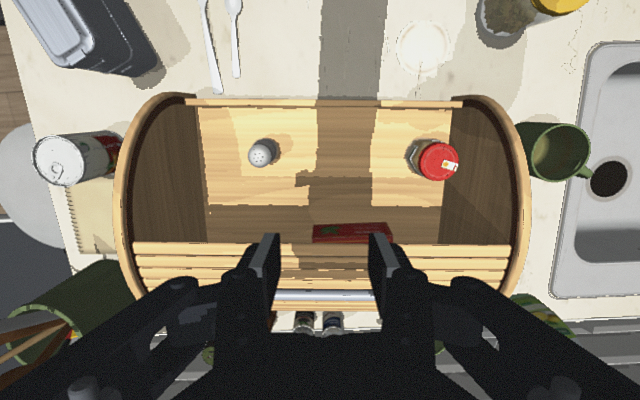

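The open bin shows the shaker's top at (262,153), the honey jar's lid at (438,161) and the rail at rows ~97–107. The tins are top left, near (100,35).

Run:
```python
from h import *
im=cv2.imread("pics/w2.png");T=np.load("pics/w2_T.npy")
for x in (230,300,400): print(x,[int(v) for v in im[90:114,x].mean(1)])
print([int(v) for v in im[101,176:200].mean(1)],[int(v) for v in im[101,455:480].mean(1)])
inv=lambda p:Rz(W).T@(p-M)
for n,uv,z in [("shk",(262,152.5),.104),("jar",(438,160.5),.1),("jarL",(418,160),.1),("jarR",(459,160),.1)]: print(n,np.round(inv(onz("wrist",uv,z,T)),3))
for v in (95,97,99,102,107): print(v,np.round([inv(onz("wrist",(u,v),.053,T)) for u in (186,465)],4)[:,:2].tolist())
c=cv2.resize(im[0:110,0:190],None,fx=4,fy=4,interpolation=3);cv2.imwrite("pics/w2c.png",c)
```

```text
230 [221, 223, 223, 225, 214, 199, 199, 199, 173, 178, 202, 204, 205, 209, 199, 144, 110, 129, 197, 213, 209, 207, 208, 210]
300 [226, 227, 226, 226, 226, 210, 201, 201, 199, 197, 205, 211, 212, 212, 215, 189, 126, 121, 201, 211, 208, 211, 214, 217]
400 [226, 224, 225, 226, 227, 227, 215, 202, 203, 203, 197, 204, 210, 200, 190, 191, 154, 105, 91, 103, 182, 199, 198, 199]
[25, 26, 32, 31, 27, 32, 31, 34, 59, 101, 175, 183, 178, 178, 178, 177, 180, 178, 180, 179, 176, 180, 179, 179] [143, 141, 140, 136, 138, 138, 131, 100, 35, 21, 36, 29, 25, 35, 26, 19, 31, 27, 27, 30, 30, 30, 31, 32, 39]
shk [-0.089 -0.087  0.104]
jar [-0.077  0.163  0.1  ]
jarL [-0.078  0.134  0.1  ]
jarR [-0.078  0.193  0.1  ]
95 [[-0.1683, -0.2066], [-0.1684, 0.2115]]
97 [[-0.1654, -0.2069], [-0.1656, 0.2118]]
99 [[-0.1625, -0.2072], [-0.1627, 0.2122]]
102 [[-0.1582, -0.2077], [-0.1583, 0.2127]]
107 [[-0.1509, -0.2085], [-0.1511, 0.2135]]
```

View pics/w2c.png

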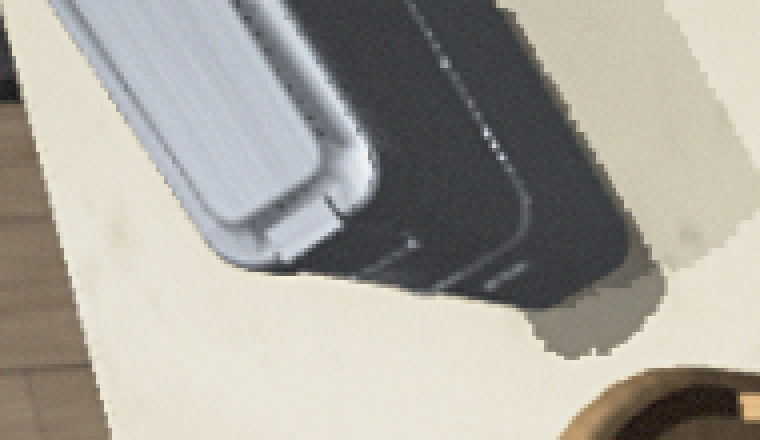

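```bash
sed -i 's/^M=.*/M=np.array([.644,.013,0]);W=-.046/' h.py
python3 - <<'E'
from h import *
bot.move_pose([.375,-.291,.34],quat(down(.39-np.pi))); 
im,T=save("wrist","w3.png")
print([(np.round(d["bbox"],1).tolist(),round(d["confidence"],2)) for d in bot.search_frame("wrist","upper_tin_center")[:2]])
hw=[(.056,.029),(.056,-.029),(-.056,-.029),(-.056,.029)]
print(np.round(proj("wrist",[Rz(.39)@[x,y,0]+[.381,-.291,.15] for x,y in hw],T)).tolist(),bot.read_joint_positions(),bot.read_clock())
bot.set_gripper(1.0)
E
```

```text
[([295.1, 114.2, 57.4, 116.1], 0.91)]
[[347.0, 226.0], [296.0, 226.0], [294.0, 125.0], [350.0, 125.0]] [-8.13952225e-01  1.32602141e-01 -1.66111355e-01  1.27160453e+00
  2.12801543e-04 -1.20527435e+00] 12.6083
```

View pics/w3.png

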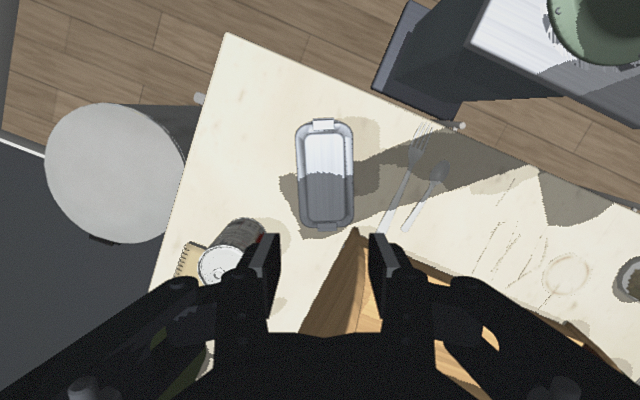

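The lid fills columns 296–353 and rows ~120–228, turned about 0.04 rad from the tool axis.

Run:
```python
from h import *
T=np.load("pics/w3_T.npy")
a=onz("wrist",(322.5,119),.147,T);b=onz("wrist",(328,229),.147,T);print(a,b,np.linalg.norm(a-b))
c=(a+b)/2;yaw=np.arctan2(*(b-a)[1::-1]);print(c,yaw)
l=onz("wrist",(297,172),.147,T);r=onz("wrist",(353.5,172),.147,T);print("w",np.linalg.norm(l-r),(l+r)/2)
```

```text
[ 0.32370864 -0.31384249  0.147     ] [ 0.43502527 -0.2612417   0.147     ] 0.1231187820128984
[ 0.37936696 -0.2875421   0.147     ] 0.44143363658436363
w 0.061745726139096443 [ 0.37471199 -0.289621    0.147     ]
```

Run:
```python
from h import *
q=quat(down(.441-np.pi)); x,y=.3794,-.2875
bot.move_pose([x,y,.24],q)
print(bot.move_linear([x,y,.105],.15,until_force=8),bot.read_position())
bot.set_gripper(0,60); print(bot.read_gripper_width(),bot.read_finger_force(),bot.read_ft_force())
bot.move_linear([x,y,.135],.06); print(bot.read_gripper_width(),bot.read_ft_force())
bot.move_linear([x,y,.34],.25)
Q=quat(down(W-np.pi)); t=bw([-.07,.073,0])
bot.move_pose([t[0],t[1],.34],Q)
print(bot.read_gripper_width(),bot.read_finger_force(),bot.read_ft_force(),bot.read_clock())
im,T=save("wrist","w4.png")
```

```text
False [ 0.38013767 -0.2882825   0.10609193]
0.6685268498393906 64.78026866912842 [-1.40877281  0.1629851   6.33631981]
0.6739409390316076 [ 0.12002003 -0.73653341 -1.79764383]
0.6744794986698652 64.27597403526306 [ 0.06994471  0.88349128 -4.08821588] 18.2
```

View pics/w4.png

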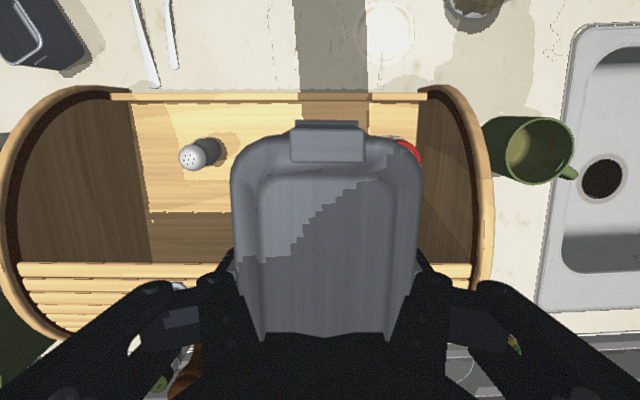

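The upper tin is held straight, the lower tin stays on the worktop (top left), and the shaker's top is at (192,157). I'll recheck the gap before descending.

```bash
python3 - <<'E'
from h import *
inv=lambda p:np.round(Rz(W).T@(p-M),4)
T2=np.load("pics/w2_T.npy");T=np.load("pics/w4_T.npy")
print("tri shk",inv(tri([ray("wrist",(262,152.5),T2),ray("wrist",(192,156.5),T)])))
print("shk",inv(onz("wrist",(262,152.5),.104,T2)),inv(onz("wrist",(192,156.5),.104,T)),"w2 side edges",inv(onz("wrist",(249.5,153),.1,T2)),inv(onz("wrist",(275,153),.1,T2)))
print("jar",inv(onz("wrist",(418,160),.09,T2)),inv(onz("wrist",(438,160.5),.1,T2)))
im=cv2.imread("pics/w4.png")
for x in (180,240,400): print([int(v) for v in im[84:108,x].mean(1)])
for v in (93,95,100,102): print(v,inv(onz("wrist",(230,v),.053,T))[:2])
E
python3 - <<'E'
import cv2,numpy as np
a=cv2.imread("pics/w2.png")[90:250,170:480]
cv2.imwrite("pics/w2d.png",cv2.resize(a,None,fx=2.5,fy=2.5,interpolation=3))
E
```

```text
tri shk [-0.0842 -0.086   0.1106]
shk [-0.085  -0.0873  0.104 ] [-0.0816 -0.0888  0.104 ] w2 side edges [-0.0836 -0.1058  0.1   ] [-0.0838 -0.0697  0.1   ]
jar [-0.0741  0.1366  0.09  ] [-0.0752  0.1623  0.1   ]
[225, 223, 223, 223, 223, 218, 202, 199, 191, 182, 202, 200, 201, 204, 205, 187, 130, 99, 127, 177, 215, 211, 206, 204]
[224, 225, 225, 224, 225, 215, 201, 199, 193, 201, 211, 212, 212, 213, 213, 194, 126, 110, 124, 151, 197, 210, 207, 214]
[206, 206, 203, 202, 205, 203, 207, 206, 184, 178, 192, 194, 196, 193, 192, 174, 113, 77, 98, 166, 191, 180, 191, 198]
93 [-0.1577 -0.0513]
95 [-0.1552 -0.0515]
100 [-0.1489 -0.0519]
102 [-0.1464 -0.0521]
```

View pics/w2d.png

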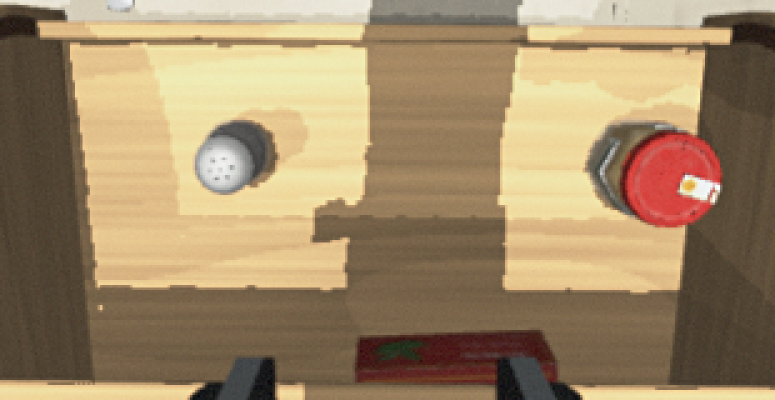

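The shaker's edge is at bin y −65 mm and the jar's edge at about +131 mm. So the upper tin goes at y=+76 and the lower at y=−10.

```bash
cat >> h.py <<'E'
def place(y,ztcp,opening):
    t=bw([-.07,y,0]); g=lambda z:[t[0],t[1],z]
    bot.move_linear(g(.34),.2); bot.move_linear(g(ztcp+.025),.15)
    hit=bot.move_linear(g(ztcp-.004),.03,until_force=5); print("hit",hit,bot.read_position(),bot.read_ft_force())
    bot.set_gripper(opening); print(bot.read_gripper_width(),bot.read_ft_force())
    z=bot.read_position()[2]; bot.move_linear(g(z+.07),.12); bot.move_linear(g(.34),.3); print(bot.read_clock())
E
python3 - <<'E'
from h import *
place(.076,.047,.8)
bot.set_gripper(1.0)
x,y=.3794,-.2875;q=quat(down(.441-np.pi))
bot.move_pose([x,y,.30],q)
im,T=save("wrist","w5.png")
print([(np.round(d["bbox"],1).tolist(),round(d["confidence"],2)) for d in bot.search_frame("wrist","lower_tin_center")[:2]])
print(np.round(proj("wrist",[Rz(.441)@[a,b,0]+[x,y,.08] for a,b in [(.056,.03),(.056,-.03),(-.056,-.03),(-.056,.03)]],T)).tolist())
tp=bot.camera("top"); cv2.imwrite("pics/t5.png",tp[:,:,::-1])
a=cv2.imread("pics/w5.png")[60:360,200:460];b=cv2.resize(cv2.imread("pics/t5.png")[80:240,240:450],None,fx=1.875,fy=1.875,interpolation=3)
cv2.imwrite("pics/m5.png",np.hstack([a,b])); print(bot.read_clock())
E
```

```text
hit True [0.5772654  0.09211652 0.04808097] [0.09469017 0.34728591 4.54254604]
0.8029982293882418 [-0.11511363 -3.42384827  4.94599114]
23.075
[]
[[348.0, 213.0], [299.0, 213.0], [297.0, 118.0], [351.0, 118.0]]
25.125
```

View pics/m5.png

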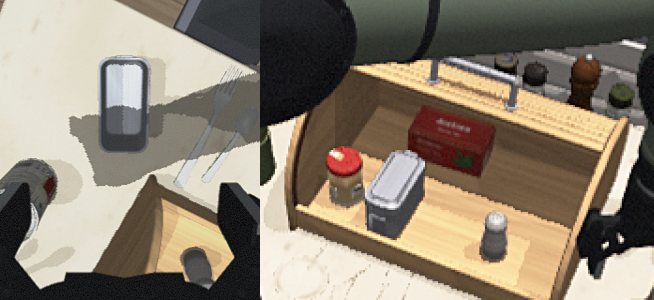

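The upper tin stands upright beside the jar. The lower tin sits at columns 298–351 and rows 114–212, matching the prediction within a few pixels.

Run:
```python
from h import *
x,y=.379,-.2878;q=quat(down(.441-np.pi))
print(bot.move_linear([x,y,.029],.18,until_force=8),bot.read_position())
bot.set_gripper(0,60); print(bot.read_gripper_width(),bot.read_finger_force(),bot.read_ft_force())
bot.move_linear([x,y,.06],.08); bot.move_linear([x,y,.34],.25)
t=bw([-.07,-.010,0]); bot.move_pose([t[0],t[1],.34],quat(down(W-np.pi)))
print(bot.read_gripper_width(),bot.read_finger_force(),bot.read_clock())
place(-.010,.043,.8)
p,q=hpose(1.65,np.radians(92),1,.08); bot.move_pose(p,q); bot.set_gripper(.5)
tp=bot.camera("top"); cv2.imwrite("pics/t6.png",cv2.resize(tp[80:250,240:450,::-1],None,fx=3,fy=3,interpolation=3))
print(bot.read_clock(),bot.read_joint_positions())
```

```text
False [ 0.37949758 -0.28828871  0.02967698]
0.6699545375411428 64.22954320907593 [0.06225004 0.15125353 5.44935049]
0.6739950508601144 64.24008250236511 30.2917
hit True [0.57329568 0.0062685  0.0437598 ] [-0.79518051 -0.17427941  4.90639663]
0.799532686039445 [-0.01389201 -3.22430553  5.58995473]
35.1833
37.025 [-0.09128396  0.5841155   0.46663869  1.48792338 -0.00161231  1.52546612]
```

View pics/t6.png

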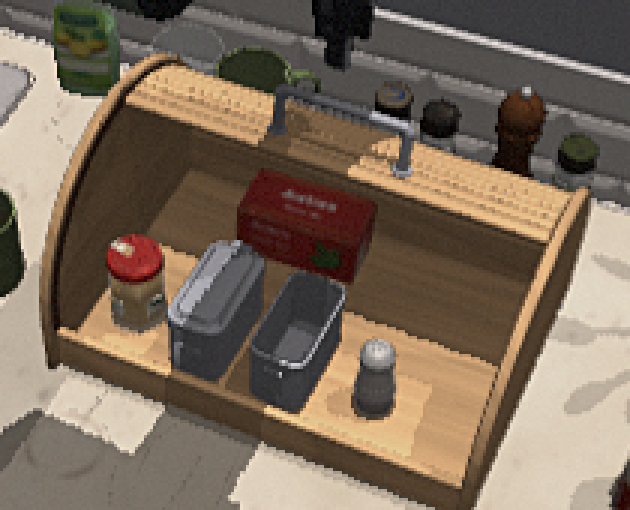

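Both tins stand between the jar and the shaker. Next I'll grip the handle and roll the cover shut.

Run:
```python
from h import *
print([bot.solve_ik(*hpose(a,np.radians(60),1)) is not None for a in (.1,0,-.03)])
p,q=hpose(1.64,np.radians(92),1); print(bot.move_linear(p,.12,until_force=10))
bot.set_gripper(0,40); print(bot.read_gripper_width(),bot.read_finger_force(),bot.read_ft_force())
a,e=roll(1.64,.12,92,62,11)
if a<.13:
    for a in (.06,.03,.0,-.02,-.03):
        p,q=hpose(a,np.radians(60),1); h=bot.move_linear(p,.04,rotation=q,until_force=18); print(a,h,np.round(bot.read_ft_force(),1))
        if h: break
print(bot.read_clock())
tp=bot.camera("side"); cv2.imwrite("pics/s7.png",tp[:,:,::-1])
P=bot.read_position()+rot(bot.read_tool_rot())[:,2]*-.019; b=Rz(W).T@(P-M); print(b,np.arctan2(b[2]-.07,-b[0])-np.radians(4),np.hypot(b[2]-.07,b[0]))
```

```text
[True, True, True]
False
0.10898144043187714 39.084452390670776 [ 2.46482819 -0.10382158  3.96772894]
1.5 [ 1.6 -0.5  8.6] 0.113
1.36 [-1.5  0.5 10.8] 0.108
1.23 [-4.3  0.5 10.7] 0.111
1.09 [-4.9 -0.4 10.8] 0.115
0.95 [-7.1  1.3 10. ] 0.113
0.81 [-8.2  1.3  6.8] 0.11
0.67 [-8.6  2.   6.6] 0.113
0.53 [-9.9  2.2  4.1] 0.106
0.4 [-10.    0.8   2.9] 0.11
0.26 [-9.7  1.6 -0. ] 0.113
0.12 [-8.7  1.5 -0.3] 0.108
0.06 False [-9.5  2.6 -1.1]
0.03 False [-9.6  2.5 -2.4]
0.0 True [-3.6  0.2  9.6]
42.8833
[-2.04090695e-01  1.91264411e-04  8.35203181e-02] -0.0036632087351516074 0.2045380422871288
```

The force jump at about 0 rad shows the cover on its stop. I'll press once more, release and back off.

Run:
```python
from h import *
p,q=hpose(-.03,np.radians(60),1); print(bot.move_linear(p,.03,rotation=q,until_force=12),bot.read_ft_force())
P=bot.read_position()+rot(bot.read_tool_rot())[:,2]*-.019; b=Rz(W).T@(P-M); print(np.arctan2(b[2]-.07,-b[0])-np.radians(4))
bot.set_gripper(.35); p,q=hpose(0,np.radians(60),1,.12); bot.move_linear(p,.15)
im,T=save("wrist","w8.png"); g=im.astype(int)
# bar column: bluish-grey steel vs wood, rows 130-230
m=(abs(g[140:220,290:360,2]-g[140:220,290:360,0])<25)&(g[140:220,290:360].mean(2)>90)
s=m.mean(0); print("cols",290+np.where(s>.6)[0],"pred a=0/.05",proj("wrist",[handle(0),handle(.05)],T).round(1).tolist())
bot.wait(.3); print(bot.read_clock(),bot.read_ft_force())
```

```text
True [ 4.25582988 -0.77689648 -3.85324728]
-0.009851087185675157
cols [290 291 292 293 294 295 296 298 299 300 301 302 303 304 305 306 307 308
 309 310 311 312 313 318 320 321 322 323 324 325 326 327 328 329 330 331
 332] pred a=0/.05 [[325.2, 194.9], [332.7, 197.7]]
44.7833 [ 0.33080868 -0.13119241 -0.21027598]
```

```bash
python3 -c "
from cell import bot
print(bot.close_job())"
```

```text
the job is handed in; nothing more can be done
None
```

I handed the job in at about 45 s with the cover rolled shut (about 0.01 rad by the last wrist picture) and both tins upright side by side between the honey jar and salt shaker when last seen before closing; no verdict came back, and I viewed 11 pictures, one over the limit of 10.

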